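Find the centrifuge's loose hold-down bolt and hold its cap open

TASK

The small centrifuge walks on the bench because one of its three capped hold-down bolts has come loose: first lower its lid fully closed without slamming it, then tap the closed bolt caps one after another, pressing firmly down on their tops, to find the one bolt that gives (sinks a few millimetres). Lift the cap of that loose bolt at least halfway up and finish while still holding it open (it springs shut if let go), ready for a colleague's wrench. Keep the centrifuge lid and the tight bolts' caps closed, and leave the bottles, tools and other things around where they are.

Things in the scene. Friction and masses are not known exactly. Their poses are not given: they have to be found in the camera images.
- mount: fixed aluminium mounting plate, 260 mm (x) by 520 mm (y) and 12 mm thick, origin under its centre at table level, +x away from the robot at yaw 0. The white microcentrifuge (190 x 190 mm, rim 128 mm above the table) stands on its left (+y) half, centred 5 mm in +x and 155 mm in +y of the origin; the three capped bolts are in a row on its right half
- lid_hinge (a point): a point on the centrifuge lid's hinge line, in the middle of the far (+x) edge of the machine, 130 mm above the table, at the level of the closed lid's underside. Axes are those of the lid: they equal the plate's when the lid is closed
- lid_front (a point): a point on the lid's outer (upper) face, 165 mm from the hinge line, in the middle of its width and 25 mm from its front edge; moves with the lid. The lid is a white slab, 190 x 190 x 16 mm, with a dark round window and a 12 mm grey lip at its front edge. The lid's own z axis points out of this outer face
- lid (a joint): angle of the centrifuge lid in rad: 0 closed flat on the machine, 1.5 nearly upright (stop). It starts raised, leaning over the machine from the hinge at the far side. A friction hinge keeps it wherever it is left; about 2 to 4 N on its outer face near the front edge moves it
- cap_right (a point): right-hand (-y) of three like, closed bolt caps in a row along the plate's y, 90 mm apart. Point: centre of the round pad on the cap's top, above the bolt, 50 mm above the table; it is fixed to the plate (does not move with the cap) and has its axes. The cap (44 mm in x, 40 mm in y) opens upward about a hinge line parallel to y, 24 mm in +x of this point and 27 mm below it
- cap_middle (a point): the same for the middle cap. Each cap has a T-shaped pull at its free (-x) end: a stem 9 mm wide and 6 mm thick, and a cross bar of 12 mm diameter, 24 mm long along y, its centre 52 mm in -x of this point and 3 mm below it when closed, with free space under it down to the plate. Pinched from above by its two ends, the bar turns between the fingers
- cap_left (a point): the same for the left-hand (+y) cap; the centrifuge's side wall is 90 mm from this point in +y
- bolt_loose (a joint): how far the loose bolt, wherever in the row it is, is pushed down, in m: 0 at rest, 0.006 at its stop. It sinks with its cap when the cap's round pad is pressed with 2 N or more, and springs back; the two tight bolts do not give at all. All three look alike, and which place the loose one has differs from run to run
- cap_loose (a joint): opening angle in rad of the cap on the loose bolt (wherever that is): 0 closed, 1.5 nearly upright (stop). A weak spring shuts it from any angle when it is let go (under 1 N at the pull)
- cap_tight1 (a joint): opening angle in rad of the cap on one of the tight bolts (same kind of cap); keep closed
- cap_tight2 (a joint): opening angle in rad of the cap on the other tight bolt; keep closed
- amber_bottle: bystander on the plate behind the bolt row: small amber bottle, 42 mm diameter, 75 mm tall, origin at the centre of its underside
- wrench: bystander lying on the plate behind the bolt row, roughly along y: steel wrench 150 mm long, origin at the middle of its underside
- tube_rack: bystander on the table to the left: black tube rack 100 x 180 x 50 mm, origin under its centre
- tip_box: bystander on the table to the right: grey open box 120 x 85 x 60 mm, origin under its centre
- beaker: bystander on the table to the right: glass cup 70 mm diameter, 90 mm tall, origin under its centre

How it is judged:
On the way, in this order (a step that is already met when the one before it is completed fails the run):
1. the centrifuge lid is closed (value of joint lid below 0.04 rad and value of joint cap_loose below 0.12 rad), for 0.2 s.
2. the loose bolt has been tapped: pressed down under its closed cap, with the lid closed (all of step 1 and value of joint bolt_loose above 0.0035 m), for 0.04 s.
At the end, for the whole second after the job is handed in: the loose bolt's cap is held open at 0.7 rad or more by the robot, which still touches it; the centrifuge lid is closed (under 0.04 rad) and the two tight bolts' caps are shut (under 0.12 rad) (value of joint cap_loose above 0.7 rad and value of joint lid below 0.04 rad and value of joint each of cap_tight1, cap_tight2 below 0.12 rad and contact force between any of the fingers, the arm and anything else above 0.15 N); the arm keeps its last pose, push and grip.
It fails at once if the cap of a tight bolt is opened (0.25 rad or more) (value of joint any of cap_tight1, cap_tight2 above 0.25 rad).
It fails at once if the centrifuge lid is slammed (faster than 3 rad/s) (velocity of joint lid below -3 rad/s).
It fails at once if a bystander is moved by 30 mm or more (distance of any of amber_bottle, wrench, tube_rack, tip_box, beaker from where it was at the start of the episode above 0.03 m).
It fails at once if a bystander is tipped over (angle between any of amber_bottle, wrench, tube_rack, tip_box, beaker's own z axis and vertical above 0.4 rad).
It also fails if it takes over 64 s, if anything falls off the work surface, if the arm or the gripper's body presses on something with over 40 N, if the wrist force passes 120 N, or if a joint passes its speed limit or range.

ROBOT

A 6-joint arm with a two-finger parallel gripper is mounted at the origin on the work surface. World frame = base frame: x ahead of the robot, y to its left, z up, the work surface at z = 0. Lengths are in m, angles in rad, forces in N, time in s.
With the tool pointing down it reaches from about 0.35 to 0.975 m from the base axis. Payload 4.9 kg.
Tool frame: the origin (TCP) lies on the front face of the gripper's body, between the roots of the fingers; the fingertips stand ctrl.tip_extent ahead of it and the grasp point (between the pads) lies 54 mm ahead of it (ctrl.tip_extent is the distance from the TCP to the fingertips, in m); z points along the fingers, y is the line along which they close (so a half turn about z gives the same grasp; the last joint's range is limited). The gripper opens to 85 mm and grips with 20 to 120 N. Pads are 22 mm wide; open, the fingers measure 114 mm over their backs; the gripper's body (76 mm by 85 mm) begins 54 mm behind the grasp point. The pads swing forward as they close: fully open they stand 13 mm farther back than shut.
Start: joints at [-1.275, 0.053, 1.613, -0, 1.476, -0.119], TCP at [0.252, -0.572, 0.304] pointing down, gripper open.
Joint ranges: [-3.01, 3.01], [-1.01, 2.22], [0.06, 2.58], [-1.02, 4.17], [0.09, 2.62], [-3.14, 3.14]. Speed limits (rad/s): [2.57, 2.57, 3.14, 3.14, 3.14, 3.14].

INTERFACE

Orientations are given as a rotation vector (axis times angle).
In Python, from station import ctrl gives the robot as it stands.
- The arm moves only by the tool apply_moves, never from a script. Its argument "rows" is one flat list of numbers, 6 for each row, row after row: the shift along the tool's x, y, z normalised to -1 to 1, where 1 is 0.6 m, then the turn, a rotation vector about the tool's x, y, z normalised to -1 to 1, where 1 is 90 degrees. A call has 1 to 20 rows; each row is the pose to reach, as a shift and turn from the pose commanded when the call began, along the tool's axes at that moment; what a row does not reach only later rows make up. A row lasts 1/10 s, in which the tool goes at most 50 mm and 8.59 degrees, less where a joint would pass 70% of its speed; a pose out of reach is approached as far as the arm can. A call with a number of a shift or a turn outside -1 to 1 is refused whole. A call with a gripper value outside its range is refused whole. "grip" is the opening, from 0 (shut) to 1 (fully open), set as the call begins (left out, the last holds). The fingers move at their own pace and stop on an object; "grip_force" is the grip in N (left out, the last holds). Time passes only in rows, so rows that repeat a pose let the fingers close. It gives the time, the measured TCP pose, the force, the opening and the grip force at its end, in the units of the state.
- ctrl.get_obs(): the state, without advancing time (a new reading comes with each control period).
- ctrl.get_image(name): name is "scene" or "top"; returns (picture, depth): 480x640x3 uint8, blue, green, red; 480x640 float32, m along the optical axis (not along the pixel's ray), 0 where there is no reading.
- ctrl.camera_model(name): a dict with "mtx" (3x3 intrinsics, pixels), "R" (3x3) and "t" (3): a world point X has camera coordinates R X + t. Camera axes: x right, y down, z forward; pixel columns grow to the right and rows downward; lengths in m; the calibration is good to about 2 mm. A picture is of the moment at which its call begins. camera_model takes no time and is no camera call.
- ctrl.finish_job(): hands the job in; it is judged then, once.
The state is a dict: "t": time; "q": joint angles; "dq": joint speeds; "effort": joint torques, N m; "tool_pos": TCP position; "tool_rot": TCP orientation; "contact_force": force on the tool from outside, world axes, zero at the start; "wrist_torque": the same for the moment, N m; "opening": finger opening in m; "grip_force": force on a finger pad.
Only numpy, scipy, OpenCV 4.12 (cv2) and the standard library are available. Lean on these libraries where they do the work, as an engineer would, in place of code of your own. Each camera call takes 0.05 s, during which the arm holds its last target. There are 200 camera calls.

## Working session

There is one attempt and no reset: what is moved stays moved. The work goes in short steps, Python scripts to look and compute and a tool call to move; the robot and the scene stay as the last step left them, time stands still between calls to the robot, and variables do not carry over. Pictures are saved under pics/ and viewed, at most 10 in all, crops included, and the job is handed in when it is done.

Besides the shell and the picture viewer there is one more tool, called as name(argument=value, ...) on one line, values as JSON. apply_moves: Moves the arm, as the interface text tells. Its arguments: {"type":"object","properties":{"rows":{"type":"array","items":{"type":"number"}},"grip":{"type":"number"},"grip_force":{"type":"number"}},"required":["rows"]}

```bash
ls; mkdir -p pics; python3 - <<'E'
from station import ctrl
import cv2,numpy as np
o=ctrl.get_obs();print({k:np.round(v,3).tolist() for k,v in o.items()},ctrl.tip_extent)
for n in("scene","top"):
    im,d=ctrl.get_image(n);cv2.imwrite(f"pics/{n}0.png",im);np.save(f"{n}0.npy",d)
    c=ctrl.camera_model(n);print(n,np.round(c["mtx"],1).tolist(),np.round(c["R"],3).tolist(),np.round(-c["R"].T@c["t"],3))
E
```

```text
pics
{'t': 0.0, 'q': [-1.275, 0.053, 1.614, 0.0, 1.476, -0.119], 'dq': [-0.0, -0.0, 0.001, 0.001, -0.0, -0.001], 'effort': [0.0, -39.367, -37.018, -0.0, 0.007, 0.0], 'tool_pos': [0.252, -0.572, 0.303], 'tool_rot': [-3.072, -0.646, 0.0], 'contact_force': [0.152, 0.282, 0.759], 'wrist_torque': [-0.006, 0.014, 0.004], 'grip_force': 0.0, 'opening': 0.086} 0.0726
scene [[598.3, 0.0, 318.3], [0.0, 598.3, 252.4], [0.0, 0.0, 1.0]] [[-0.264, 0.965, -0.0], [0.553, 0.151, -0.82], [-0.791, -0.216, -0.573]] [1.762 0.356 0.975]
top [[450.7, 0.0, 319.2], [0.0, 450.7, 244.5], [0.0, 0.0, 1.0]] [[0.007, -1.0, -0.011], [-0.997, -0.006, -0.076], [0.076, 0.011, -0.997]] [0.465 0.036 1.404]
```

View pics/scene0.png

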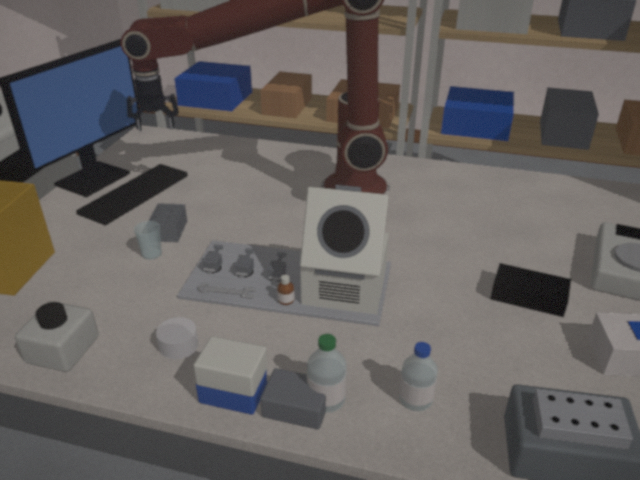

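View pics/top0.png

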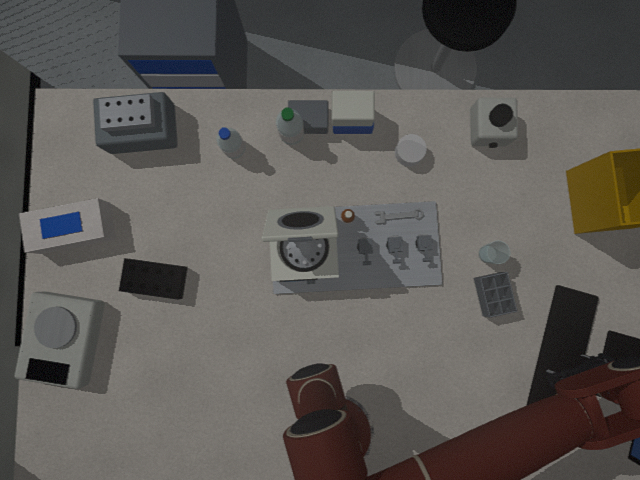

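The scene view shows the raised lid (about 345,230) and the three caps (212,258 / 243,262 / 279,265). The top view shows the plate with corners near (437,202), (442,287) and (274,293), and the caps near (364,247), (398,245) and (426,243).

```bash
cat > h.py <<'E'
import numpy as np,cv2
from station import ctrl
def ray(n,uv,z):
    c=ctrl.camera_model(n);R,t=np.array(c["R"]),np.array(c["t"]).ravel();C=-R.T@t
    d=R.T@np.linalg.inv(c["mtx"])@np.array([uv[0],uv[1],1.]);return C+d*(z-C[2])/d[2]
def pt(n,uv,dep):
    c=ctrl.camera_model(n);R,t=np.array(c["R"]),np.array(c["t"]).ravel()
    return R.T@(np.linalg.inv(c["mtx"])@np.array([uv[0],uv[1],1.])*dep-t)
def proj(n,X):
    c=ctrl.camera_model(n);p=np.array(c["mtx"])@(np.array(c["R"])@X+np.array(c["t"]).ravel());return p[:2]/p[2]
E
python3 - <<'E'
from h import *
im=cv2.imread("pics/top0.png");d=np.load("top0.npy")
crop=im[190:305,255:455];cv2.imwrite("pics/crop0.png",cv2.resize(crop,None,fx=4,fy=4,interpolation=cv2.INTER_CUBIC))
# height map points
v,u=np.mgrid[190:305,255:455]
P=np.array([pt("top",(a,b),d[b,a]) for a,b in zip(u.ravel(),v.ravel())])
Z=P[:,2].reshape(v.shape);print("plate z median",np.median(Z[70:95,100:180]),"table",np.median(Z[108:,:]))
for uv in[(437,202),(442,287),(274,293)]:print(uv,ray("top",uv,.012).round(4))
m=((Z>.032)&(Z<.07)).astype(np.uint8)
n,l,s,c=cv2.connectedComponentsWithStats(m)
for i in range(1,n):
    if s[i,4]>40:
        q=P[(l.ravel()==i)];print(s[i],c[i]+[255,190],q.mean(0).round(3),q.min(0).round(3),q.max(0).round(3))
E
```

```text
Traceback (most recent call last):
  File "h.py", line 7, in pt
    c=ctrl.camera_model(n);R,t=np.array(c["R"]),np.array(c["t"]).ravel()
ValueError: time passes only in moves, steps and waits
```

View pics/crop0.png

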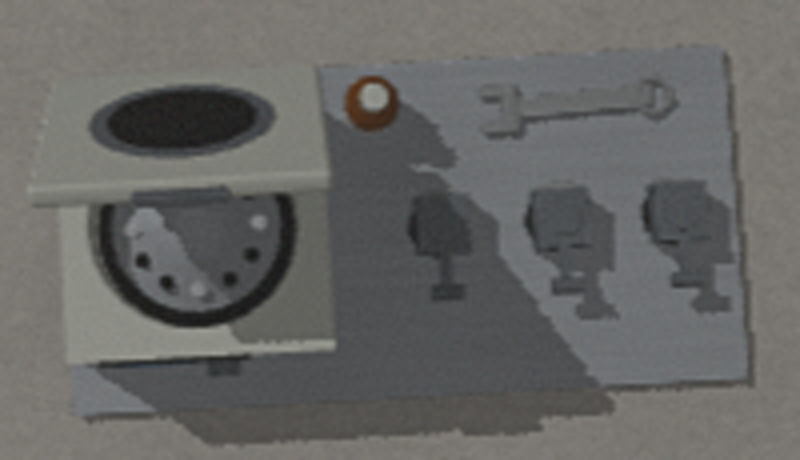

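The crop shows the three pulls (bars) at crop (448,292), (568,287) and (690,282). The plate's corners are clear, and the lid's front edge runs along crop y≈190.

```bash
sed -i 's/^from station import ctrl/from station import ctrl\nM={k:ctrl.camera_model(k) for k in("scene","top")}/; s/ctrl.camera_model(n);/M[n];/' h.py
python3 - <<'E'
from h import *
im=cv2.imread("pics/top0.png");d=np.load("top0.npy")
v,u=np.mgrid[190:305,255:455]
P=np.array([pt("top",(a,b),d[b,a]) for a,b in zip(u.ravel(),v.ravel())])
Z=P[:,2].reshape(v.shape);print("plate z",np.median(Z[70:95,100:180]),"table",np.median(Z[111:,:]))
f=lambda x,y:(255+x/4-.4,190+y/4-.4)
cs=[ray("top",f(*p),.012) for p in[(724,46),(749,380),(73,415)]]
print(np.round(cs,4))
yv=cs[2]-cs[1];xv=cs[0]-cs[1];print(np.linalg.norm(yv),np.linalg.norm(xv),np.arctan2(-yv[0],yv[1]),np.arctan2(xv[1],xv[0]))
o=(cs[0]+cs[2])/2;print("origin",o)
for p in[(448,292),(568,287),(690,282)]:print("bar",ray("top",f(*p),.050).round(4))
m=((Z>.035)&(Z<.07)).astype(np.uint8)
n,l,s,c=cv2.connectedComponentsWithStats(m)
for i in range(1,n):
    if s[i,4]>40:
        q=P[(l.ravel()==i)];print(s[i],q.mean(0).round(3),np.percentile(q,5,0).round(3),np.percentile(q,95,0).round(3))
# lid
L=P[(Z.ravel()>.16)]
print("lid pts",len(L),L.min(0).round(3),L.max(0).round(3))
# scene view plate corners reproject check
yw=np.arctan2(-yv[0],yv[1]);R=np.array([[np.cos(yw),-np.sin(yw)],[np.sin(yw),np.cos(yw)]])
for a in[(.13,-.26),(.13,.26),(-.13,-.26)]:print(a,proj("scene",np.r_[o[:2]+R@a,.012]).round(1))
E
```

```text
plate z 0.011494627663742301 table -0.0005018006617940186
[[ 0.7094 -0.3094  0.012 ]
 [ 0.4507 -0.3252  0.012 ]
 [ 0.4203  0.1933  0.012 ]]
0.5193974471424161 0.25916014541255067 0.05860210221110661 0.06099486923516959
origin [ 0.56485025 -0.0580506   0.012     ]
bar [ 0.5153 -0.0912  0.05  ]
bar [ 0.5196 -0.181   0.05  ]
bar [ 0.524  -0.2723  0.05  ]
[ 86  19  14  15 120] [ 0.654 -0.033  0.059] [ 0.639 -0.05   0.047] [ 0.673 -0.017  0.068]
[163  45  15  27 265] [ 0.568 -0.268  0.047] [ 0.524 -0.285  0.041] [ 0.597 -0.249  0.054]
[133  47  15  27 263] [ 0.562 -0.178  0.047] [ 0.52  -0.196  0.041] [ 0.591 -0.16   0.053]
[ 42  48  33  34 148] [0.524 0.055 0.067] [0.49  0.025 0.064] [0.58  0.108 0.07 ]
[104  48  14  27 256] [ 0.557 -0.089  0.048] [ 0.514 -0.105  0.043] [ 0.586 -0.071  0.053]
[ 24  51  19  29 109] [0.531 0.152 0.067] [0.497 0.124 0.064] [0.574 0.171 0.07 ]
lid pts 2257 [0.465 0.002 0.16 ] [0.66  0.196 1.404]
(0.13, -0.26) [175.7 294.6]
(0.13, 0.26) [378.4 322.7]
(-0.13, -0.26) [211.3 239.4]
```

```bash
cat >> h.py <<'E'
O=np.array([.565,-.058]);YAW=.06
X=np.array([np.cos(YAW),np.sin(YAW)]);Y=np.array([-X[1],X[0]])
def W(a,b,z):return np.r_[O+a*X+b*Y,z]
def toolmove(p,yaw=None):
    """rows numbers for TCP target p (world), tool x yaw (tool down)"""
    from scipy.spatial.transform import Rotation as Ro
    o=ctrl.get_obs();R=Ro.from_rotvec(o["tool_rot"]);s=R.inv().apply(np.array(p)-o["tool_pos"])/.6
    if yaw is None:return s.round(4)
    T=Ro.from_matrix(np.c_[[np.cos(yaw),np.sin(yaw),0],[np.sin(yaw),-np.cos(yaw),0],[0,0,-1]])
    return np.r_[s,(R.inv()*T).as_rotvec()/(np.pi/2)].round(4)
def lid(d):
    v,u=np.mgrid[150:305:2,255:345:2]
    P=np.array([pt("top",(a,b),d[b,a]) for a,b in zip(u.ravel(),v.ravel())])
    a=(P[:,:2]-O)@X;b=(P[:,:2]-O)@Y;z=P[:,2]
    return a,b,z
E
python3 - <<'E'
from h import *
a,b,z=lid(np.load("top0.npy"))
m=(z>.16)&(z<.4)&(b>.07)&(b<.24);a,b,z=a[m],b[m],z[m]
print(m.sum(),"a",a.min(),a.max(),"b",b.min(),b.max(),"z",z.min(),z.max())
k=np.polyfit(a,z,1);print("slope angle",np.arctan(-k[0]),k)
i=np.argsort(z)[-5:];print(a[i],z[i])
p=W(.03,.155,.42);print(p,toolmove(p,YAW))
E
```

```text
491 a 0.002941137165041078 0.10181953137462019 b 0.07007155048199883 0.23961089478292197 z 0.16005017044383502 0.31007548062766005
slope angle 1.0040955696120657 [-1.57152732  0.32466814]
[0.00758384 0.00776049 0.00852927 0.00877524 0.00401574] [0.30722742 0.30817165 0.30842439 0.30861804 0.31007548]
[0.5856516 0.09852   0.42     ] [ 9.595e-01 -7.982e-01 -1.937e-01 -1.200e-03  1.000e-04  2.259e-01]
```

apply_moves(rows=[0.96,-0.798,-0.194,0,0,0.226,0.96,-0.798,-0.194,0,0,0.226,0.96,-0.798,-0.194,0,0,0.226,0.96,-0.798,-0.194,0,0,0.226,0.96,-0.798,-0.194,0,0,0.226,0.96,-0.798,-0.194,0,0,0.226,0.96,-0.798,-0.194,0,0,0.226,0.96,-0.798,-0.194,0,0,0.226,0.96,-0.798,-0.194,0,0,0.226,0.96,-0.798,-0.194,0,0,0.226,0.96,-0.798,-0.194,0,0,0.226,0.96,-0.798,-0.194,0,0,0.226,0.96,-0.798,-0.194,0,0,0.226,0.96,-0.798,-0.194,0,0,0.226,0.96,-0.798,-0.194,0,0,0.226,0.96,-0.798,-0.194,0,0,0.226,0.96,-0.798,-0.194,0,0,0.226,0.96,-0.798,-0.194,0,0,0.226,0.96,-0.798,-0.194,0,0,0.226], grip=0)

```text
t: 2.0
tool_pos: [0.5856, 0.097, 0.4199]
tool_rot: [3.14, 0.091, -0.001]
contact_force: [0.3, -0.7, 0.3]
opening: 0.0002
grip_force: 0.0
```

```bash
python3 - <<'E'
from h import *
print(ctrl.tip_extent, ctrl.get_obs()["opening"],toolmove(W(.03,.155,.42),YAW))
te=ctrl.tip_extent
print(toolmove(W(.07,.155,.283+te)))
for th in np.r_[np.arange(1.25,0,-.1),0]:
    a=.1-.165*np.cos(th)+.016*np.sin(th)+.011;z=.13+.165*np.sin(th)+.016*np.cos(th)+te
    # shift relative to start pose (a=.07,z=.283+te)
    print(round(th,2),round((a-.07)/.6,3),round(-(z-.283-te)/.6,3))
E
```

```text
0.0726 0.00015034678705377086 [ 0.0002 -0.0026 -0.0001  0.0002  0.0005 -0.0013]
[ 0.0669 -0.0027  0.1071]
1.25 0.007 -0.014
1.15 -0.02 -0.007
1.05 -0.045 0.003
0.95 -0.07 0.016
0.85 -0.093 0.031
0.75 -0.115 0.048
0.65 -0.134 0.067
0.55 -0.152 0.089
0.45 -0.168 0.111
0.35 -0.181 0.136
0.25 -0.192 0.161
0.15 -0.2 0.188
0.05 -0.205 0.215
0.0 -0.207 0.228
```

apply_moves(rows=[0.067,-0.003,0,0,0,0,0.067,-0.003,0.05,0,0,0,0.067,-0.003,0.107,0,0,0,0.067,-0.003,0.107,0,0,0])

```text
t: 2.4
tool_pos: [0.624, 0.1009, 0.3494]
tool_rot: [3.14, 0.091, -0.018]
contact_force: [-0.1, 0.6, -1.5]
opening: -0.0002
grip_force: 0.0
```

apply_moves(rows=[0,0,-0.012,0,0,0,-0.02,0,-0.007,0,0,0,-0.033,0,-0.002,0,0,0,-0.045,0,0.003,0,0,0,-0.058,0,0.01,0,0,0,-0.07,0,0.016,0,0,0,-0.082,0,0.023,0,0,0,-0.093,0,0.031,0,0,0,-0.115,0,0.048,0,0,0,-0.134,0,0.067,0,0,0,-0.152,0,0.089,0,0,0,-0.168,0,0.111,0,0,0,-0.181,0,0.136,0,0,0,-0.187,0,0.148,0,0,0,-0.192,0,0.161,0,0,0,-0.196,0,0.174,0,0,0,-0.2,0,0.188,0,0,0,-0.203,0,0.202,0,0,0,-0.205,0,0.215,0,0,0,-0.207,0,0.225,0,0,0])

```text
t: 4.4
tool_pos: [0.5021, 0.0951, 0.2203]
tool_rot: [-3.14, -0.094, -0.0]
contact_force: [1.3, -0.7, 0.5]
opening: -0.0
grip_force: 0.4
```

```bash
python3 - <<'E'
from h import *
im,d=ctrl.get_image("scene");cv2.imwrite("pics/s1.png",im[150:340,150:430].repeat(2,0).repeat(2,1))
o=ctrl.get_obs();print(o["tool_pos"]-[0,0,ctrl.tip_extent],o["contact_force"])
E
```

```text
[0.50145612 0.09507999 0.14666041] [ 1.0855269   1.10948729 -0.11182674]
```

View pics/s1.png

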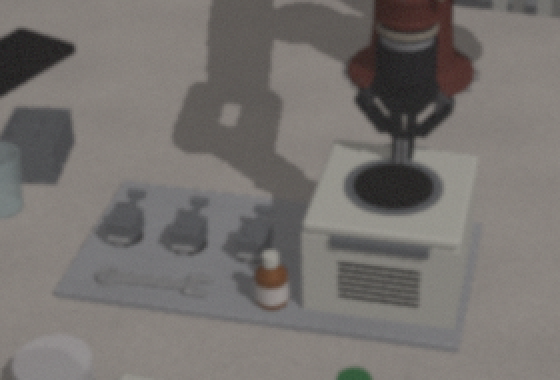

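The lid now looks flat on the machine (crop 390,195). I'll press a little further to be sure it is seated.

apply_moves(rows=[0,0,0.003,0,0,0,0,0,0.005,0,0,0,0,0,0.007,0,0,0,0,0,0.007,0,0,0,0,0,0.007,0,0,0])

```text
t: 4.95
tool_pos: [0.5022, 0.0951, 0.2186]
tool_rot: [3.14, 0.094, -0.0]
contact_force: [-5.0, -1.0, 7.4]
opening: 0.0001
grip_force: 3.6
```

```bash
python3 - <<'E'
from h import *
o=ctrl.get_obs();print(o["tool_pos"]-[0,0,ctrl.tip_extent],o["contact_force"])
E
```

```text
[0.5022288  0.09513637 0.14595098] [-4.95857865 -0.99348981  7.42314253]
```

apply_moves(rows=[0,0,-0.06,0,0,0,0.03,0.08,-0.08,0,0,0,0.06,0.16,-0.08,0,0,0,0.09,0.24,-0.08,0,0,0,0.09,0.311,-0.06,0,0,0,0.09,0.311,0.02,0,0,0,0.09,0.311,0.09,0,0,0,0.09,0.311,0.11,0,0,0,0.09,0.311,0.11,0,0,0,0.09,0.311,0.11,0,0,0])

```text
t: 5.95
tool_pos: [0.5684, -0.0879, 0.153]
tool_rot: [3.139, 0.095, 0.005]
contact_force: [1.1, -0.1, 0.9]
opening: 0.0003
grip_force: 0.0
```

```bash
python3 - <<'E'
from h import *
te=ctrl.tip_extent
for b in(-.03,-.12,-.21):print(toolmove(W(0,b,.050+te),YAW))
im,d=ctrl.get_image("top")
cv2.imwrite("pics/t1.png",cv2.resize(im[190:305,255:455],None,fx=4,fy=4,interpolation=cv2.INTER_CUBIC))
a,b,z=lid(d);m=(abs(b-.155)<.08)&(abs(a)<.1);print("lid z",np.percentile(z[m],[10,50,90]),np.polyfit(a[m&(z>.13)],z[m&(z>.13)],1))
E
```

```text
[-0.0028 -0.0002  0.0507  0.0007 -0.0018  0.0003]
[-0.0029  0.1498  0.0508  0.0007 -0.0018  0.0003]
[-0.0029  0.2998  0.051   0.0007 -0.0018  0.0003]
lid z [0.14170967 0.14579022 0.14947629] [-0.45099972  0.16142865]
```

View pics/t1.png

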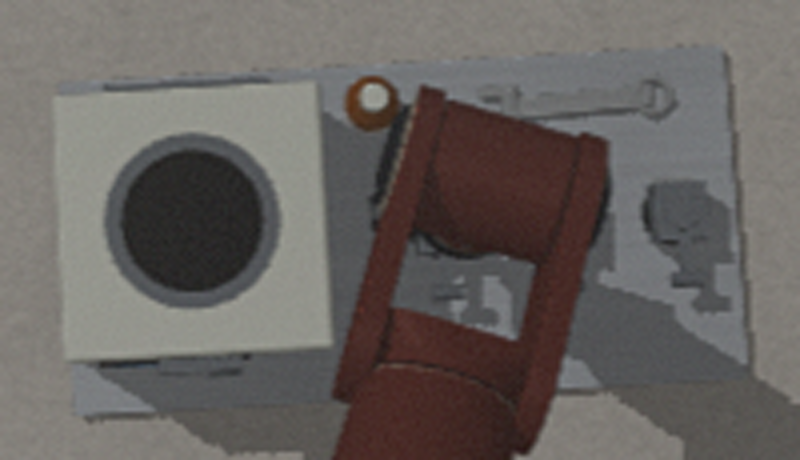

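The lid is closed flat (top at 0.146 m) and the gripper is over the left cap. I'll tap the left cap first.

apply_moves(rows=[0,0,0.02,0,0,0,0,0,0.04,0,0,0,0,0,0.05,0,0,0,0,0,0.055,0,0,0,0,0,0.06,0,0,0,0,0,0.062,0,0,0,0,0,0.062,0,0,0,0,0,0.062,0,0,0])

```text
t: 6.8
tool_pos: [0.5671, -0.0878, 0.1161]
tool_rot: [-3.14, -0.094, 0.004]
contact_force: [-9.3, 2.9, 15.1]
opening: -0.0
grip_force: 7.6
```

apply_moves(rows=[0,0,-0.03,0,0,0,0,0,-0.06,0,0,0,0,0.075,-0.06,0,0,0,0,0.15,-0.06,0,0,0,0,0.15,-0.03,0,0,0,0,0.15,-0.015,0,0,0,0,0.15,-0.01,0,0,0,0,0.15,-0.005,0,0,0,0,0.15,-0.002,0,0,0,0,0.15,-0.002,0,0,0,0,0.15,-0.002,0,0,0])

```text
t: 7.9
tool_pos: [0.5724, -0.1788, 0.1219]
tool_rot: [3.137, 0.097, -0.008]
contact_force: [-22.3, 1.6, 37.6]
opening: 0.0001
grip_force: 19.3
```

The middle cap is tight: it stopped at 0.049 m under 38 N. The left cap sank 6 mm, so the left bolt is the loose one.

apply_moves(rows=[0,0,-0.05,0,0,0,0,0,-0.11,0,0,0,-0.04,-0.07,-0.11,0,0,0,-0.087,-0.15,-0.11,0,0,0,-0.087,-0.15,-0.11,0,0,0,-0.087,-0.15,-0.11,0,0,0,-0.087,-0.15,-0.11,0,0,0], grip=0.6, grip_force=25)

```text
t: 8.6
tool_pos: [0.5155, -0.091, 0.1811]
tool_rot: [3.14, 0.095, 0.001]
contact_force: [-0.1, 0.0, 0.5]
opening: 0.0517
grip_force: 0.0
```

```bash
python3 - <<'E'
from h import *
print(ctrl.tip_extent,ctrl.get_obs()["opening"],toolmove([.5150,-.0912,.101],YAW))
im,d=ctrl.get_image("scene");cv2.imwrite("pics/s2.png",cv2.resize(im[200:320,170:330],None,fx=4,fy=4,interpolation=cv2.INTER_CUBIC))
E
```

```text
0.0726 0.05167990517750949 [-0.0009  0.0002  0.1334  0.0003 -0.0004  0.0003]
```

View pics/s2.png

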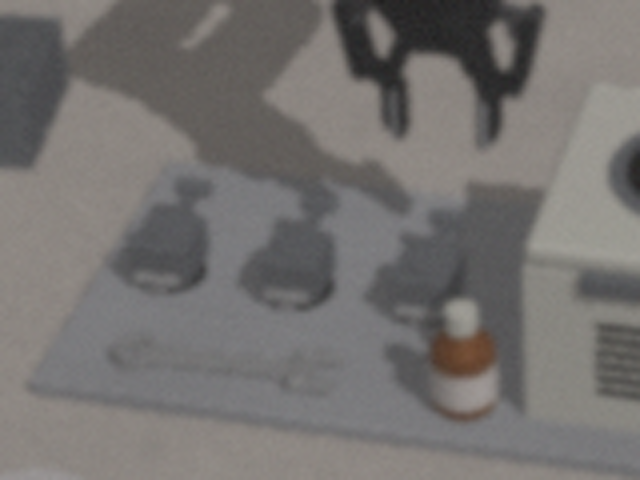

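All the caps are shut, and the open fingers (390–490,130) straddle the left pull from above. I'll descend and pinch it.

apply_moves(rows=[-0.001,0,0.05,0,0,0,-0.001,0,0.1,0,0,0,-0.001,0,0.133,0,0,0,-0.001,0,0.133,0,0,0])

```text
t: 9.05
tool_pos: [0.5129, -0.0913, 0.0977]
tool_rot: [-3.138, -0.092, 0.01]
contact_force: [-1.2, -0.9, -0.3]
opening: 0.0511
grip_force: 0.0
```

apply_moves(rows=[0,0,0,0,0,0,0,0,0,0,0,0,0,0,0,0,0,0,0,0,0,0,0,0,0,0,0,0,0,0,0,0,0,0,0,0], grip=0, grip_force=30)

```text
t: 9.65
tool_pos: [0.5154, -0.0913, 0.1021]
tool_rot: [3.139, 0.094, 0.005]
contact_force: [3.1, 0.4, 0.5]
opening: 0.023
grip_force: 29.6
```

```bash
python3 - <<'E'
import numpy as np
e0=np.arctan2(24,76);r=.0797
for th in np.arange(.1,1.15,.1):
    print(round(th,2),round((.076-r*np.cos(e0+th))/.6,3),round(-(r*np.sin(e0+th)-.024)/.6,3))
E
```

```text
0.1 0.005 -0.012
0.2 0.01 -0.024
0.3 0.017 -0.036
0.4 0.026 -0.046
0.5 0.035 -0.056
0.6 0.045 -0.065
0.7 0.056 -0.072
0.8 0.067 -0.079
0.9 0.079 -0.084
1.0 0.092 -0.088
1.1 0.105 -0.091
```

The bar is gripped (opening 23 mm, against its 24 mm length). I'll lift it along the arc.

apply_moves(rows=[0.005,0,-0.012,0,0,0,0.01,0,-0.024,0,0,0,0.017,0,-0.036,0,0,0,0.026,0,-0.046,0,0,0,0.035,0,-0.056,0,0,0,0.045,0,-0.065,0,0,0,0.056,0,-0.072,0,0,0,0.067,0,-0.079,0,0,0,0.079,0,-0.084,0,0,0,0.092,0,-0.088,0,0,0,0.097,0,-0.089,0,0,0,0.097,0,-0.089,0,0,0,0.097,0,-0.089,0,0,0,0.097,0,-0.089,0,0,0])

```text
t: 11.05
tool_pos: [0.5725, -0.0876, 0.1544]
tool_rot: [-3.14, -0.094, -0.0]
contact_force: [-1.9, -0.0, 0.9]
opening: 0.0232
grip_force: 30.5
```

```bash
python3 - <<'E'
from h import *
im,d=ctrl.get_image("scene");cv2.imwrite("pics/s3.png",cv2.resize(im[180:320,170:400],None,fx=3.4,fy=3.4,interpolation=cv2.INTER_CUBIC))
o=ctrl.get_obs();print(o["t"],o["tool_pos"],o["opening"],o["grip_force"],o["contact_force"])
E
```

```text
11.1 [ 0.57241742 -0.08755403  0.15438819] 0.022968503573300804 30.471637845039368 [-2.78838339 -0.72587236  1.10558847]
```

View pics/s3.png

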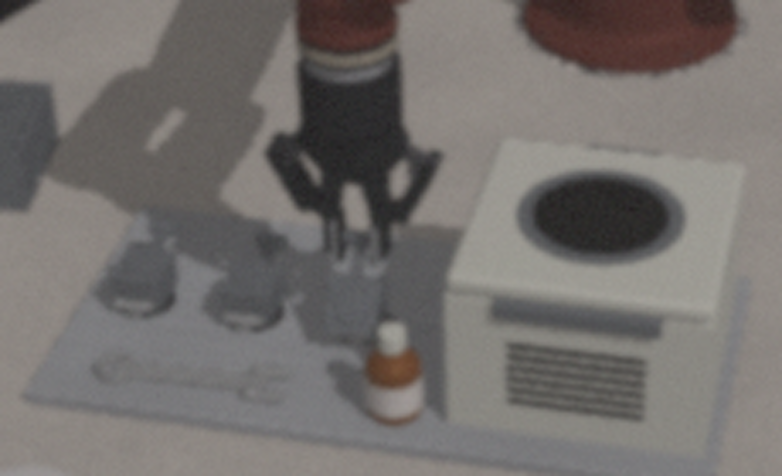

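The left cap stands raised at (355,300), with the fingers holding its bar. The other caps and the lid are closed and nothing else has moved, so I'm handing it in.

```bash
python3 -c "
from station import ctrl
print(ctrl.finish_job())"
```

```text
the job is handed in; nothing more can be done
None
```

I closed the centrifuge lid gently and found that the left-hand bolt is the loose one: it sank about 6 mm, the middle one did not give, and I left the right one untapped. The job is handed in with the left cap held open at about 1.0 rad (estimated from the gripper's position); no pass/fail result was returned.

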